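Probe microphone through the coupler collar

TASK

Get the bench ready for a sound measurement: set the aluminium collar down flat and centred on the top rim of the raised tube post and let go of it, then take the slim measurement microphone out of its holder, tip down, and lower its thin stem upright through the collar's hole, never touching the collar or the post with it, until the tip is about 40 mm below the collar's top. Finish while still holding the microphone there, still and centred in the hole; do not drop anything, and leave everything else on the desk where it is.

Things in the scene. Friction and masses are not known exactly. Their poses are not given: they have to be found in the camera images.
- post_top (a point): centre of the top rim of the fixed raised post, 70 mm above the desk: an upright steel tube, outside diameter 44 mm, bore 34 mm, open down to 12 mm above the desk, on a dark round foot 90 mm across and 8 mm thick. z is up
- collar_mid (a point): centre (half-way up, on the axis of the hole) of the loose aluminium collar, a plain thick ring: outside diameter 50 mm, hole 26 mm straight through, 24 mm high, about 90 g. It starts lying flat on the desk, z along the hole's axis (up). On the post its centre is 12 mm above the post's rim
- collar: the same collar; origin at the centre of its underside, z along the hole's axis
- mic_body (a point): centre of the thick body of the loose measurement microphone: the body is a black round bar 22 mm in diameter and 70 mm long with a flat top; below it comes a straight coaxial steel stem 12 mm in diameter and 80 mm long that ends in the tip. This point is on the axis, 115 mm above the tip and 35 mm above the shoulder where the stem begins. The microphone starts upright, tip down, z up along its axis; about 130 g
- mic_tip (a point): the lower end of the microphone's stem, on its axis
- mic: the same microphone; origin at the tip, z along its axis from the tip to the body
- rack_top (a point): centre of the top of the microphone's fixed holder, 95 mm above the desk: an upright grey tube, outside diameter 40 mm, bore 18 mm, on a square foot 70 mm wide and 8 mm thick. The microphone's shoulder rests on this top (body above, up to 165 mm above the desk) with the stem hanging freely inside, so it lifts straight out; raise it at least 85 mm
- post: the same post; origin at the centre of its underside, on the desk
- mug: bystander: white mug, 76 mm wide, 92 mm high; origin under its centre
- tape: bystander: flat roll of tape, 70 mm outside diameter, hole 52 mm, 19 mm high; origin under its centre
- mouse: bystander: white computer mouse, 105 x 60 mm, 32 mm high; origin under its centre
- handset: bystander: flat black telephone, 150 x 72 mm, 9 mm thick; origin under its centre
- bottle: bystander: drinking bottle, 64 mm wide, 210 mm high; origin under its centre
- adapter: bystander: small grey plug adapter, 58 x 30 mm, 16 mm high; origin under its centre
Things that resemble listed ones, but are neither listed nor needed, are in the scene too. What is shaped like the mic but blue or pink is not meant.

How it is judged:
By the outcome, as a careful person would: the job done as asked, in the order asked, and still so for the second after the job is handed in, while the arm keeps its last pose, push and grip.
It also fails if it takes over 61 s, if anything falls off the work surface, if the arm or the gripper's body presses on something with over 40 N, if the wrist force passes 120 N, or if a joint passes its speed limit or range.

ROBOT

A 6-joint arm with a two-finger parallel gripper is mounted at the origin on the work surface. World frame = base frame: x ahead of the robot, y to its left, z up, the work surface at z = 0. Lengths are in m, angles in rad, forces in N, time in s.
With the tool pointing down it reaches from about 0.25 to 0.725 m from the base axis. Payload 4 kg.
Tool frame: the origin (TCP) lies on the centre line of the jaws, within the pads' length; the fingertips stand 22 mm ahead of it and the grasp point (between the pads) lies 3 mm ahead of it; z points along the fingers, y is the line along which they close (so a half turn about z gives the same grasp; the last joint's range is limited). The gripper opens to 85 mm and grips with 20 to 120 N. Pads are 22 mm wide; open, the fingers measure 114 mm over their backs; the gripper's body (76 mm by 85 mm) begins 54 mm behind the grasp point. The pads swing forward as they close: fully open they stand 13 mm farther back than shut.
Start: joints at [-1.156, 0.241, 0.005, 1.335, 0, 1.571], TCP at [0.202, -0.458, 0.253] pointing down, gripper open.
Joint ranges: [-2.72, 2.72], [-1.05, 1.87], [-1.09, 1.28], [-1.99, 2.15], [-1.42, 1.44], [-3.14, 3.14]. Speed limits (rad/s): [2.79, 2.79, 3.14, 3.14, 3.14, 3.14].

INTERFACE

Orientations are given as a unit quaternion [x, y, z, w].
In Python, from workcell import bot gives the robot as it stands.
- The arm moves only by the shell command python3 -m inch 'ROWS'. ROWS is JSON, one flat list of numbers, 7 for each row, row after row: the shift along the world's x, y, z in mm, then the turn, a rotation vector about the world's x, y, z in rad, then the opening in per cent of the stroke, from 0 (shut) to 100 (fully open). A call has 1 to 8 rows; each row is the pose to reach, as a shift and turn from the pose commanded when the call began; what a row does not reach only later rows make up. A row lasts 1/12 s, in which the tool goes at most 41.7 mm and 7.16 degrees, less where a joint would pass 70% of its speed; a pose out of reach is approached as far as the arm can. A call with a gripper value outside its range is refused whole. The fingers move at their own pace and stop on an object; the grip force is fixed at half the most. Time passes only in rows, so rows that repeat a pose let the fingers close. It gives the time, the measured TCP pose, the force, the opening and the grip force at its end, in the units of the state.
- bot.get_obs(): the state, without advancing time (a new reading comes with each control period).
- bot.camera(name): name is "scene" or "top"; returns the picture (480x640x3 uint8, blue, green, red); there is no depth.
- bot.camera_info(name): a dict with "intrinsics" (3x3 intrinsics, pixels), "distortion" ([k1, k2, p1, p2, k3] as OpenCV has them; the pictures are not rectified), "camera_from_world" (4x4, takes a point from world to camera coordinates). Camera axes: x right, y down, z forward; pixel columns grow to the right and rows downward; lengths in m; the calibration is good to about 2 mm. A picture is of the moment at which its call begins. camera_info takes no time and is no camera call.
- bot.job_done(): hands the job in; it is judged then, once.
Trained networks look in the newest picture that a camera, given by its name, has taken for a name from the list of things; names that differ only in an ending like _2 or _b are one class to them, and where a whole thing is asked for, a point or a joint stands for the part that bears it (a point fixed in the world has none). Each returns a list of dicts, best first, with "confidence" (0 to 1); they miss things now and then, are a little off and sometimes report something else, mostly with a low value. They report only what shows in the picture. A call takes as long as a camera call. They do not tell look-alikes from the thing itself.
- bot.silhouettes(camera, target): "mask" (480x640 bool, what is visible of it) and "uv" ([column, row] in pixels, amid what is visible of it).
- bot.spot_point(camera, target): "uv" ([column, row] in pixels: a listed point, or the origin of a listed thing).
The state is a dict: "clock": time; "joint_pos": joint angles; "joint_vel": joint speeds; "tau": joint torques, N m; "eef_pos": TCP position; "tool_rot": TCP orientation; "ft_force": force on the tool from outside, world axes, zero at the start; "ft_torque": the same for the moment, N m; "grip_width": finger opening in m; "grasp_force": force on a finger pad.
Only numpy, scipy, OpenCV 4.12 (cv2) and the standard library are available. Lean on these libraries where they do the work, as an engineer would, in place of code of your own. Each camera call takes 0.05 s, during which the arm holds its last target. There are 200 camera calls.

## Working session

There is one attempt and no reset: what is moved stays moved. The work goes in short steps, Python scripts to look and compute and a shell command to move; the robot and the scene stay as the last step left them, time stands still between calls to the robot, and variables do not carry over. Pictures are saved under pics/ and viewed, at most 13 in all, crops included, and the job is handed in when it is done.

```bash
mkdir -p pics
cat > h.py <<'E'
import numpy as np, cv2
from workcell import bot
def cam(n):
    i=bot.camera_info(n); return np.array(i["intrinsics"]),np.array(i["distortion"]),np.array(i["camera_from_world"])
def ray(n,uv):
    K,d,T=cam(n); p=cv2.undistortPoints(np.array([[uv]],float),K,d)[0,0]
    R=T[:3,:3]; return -R.T@T[:3,3], R.T@np.array([p[0],p[1],1])
def at_z(n,uv,z):
    o,v=ray(n,uv); return o+v*(z-o[2])/v[2]
def proj(n,P):
    K,d,T=cam(n); return cv2.projectPoints(np.array(P,float).reshape(-1,1,3),cv2.Rodrigues(T[:3,:3])[0],T[:3,3],K,d)[0][:,0]
def tri(l):
    A=np.zeros((3,3));b=np.zeros(3)
    for n,uv in l:
        o,v=ray(n,uv);v=v/np.linalg.norm(v);M=np.eye(3)-np.outer(v,v);A+=M;b+=M@o
    return np.linalg.solve(A,b)
E
python3 - <<'E'
from h import *
np.set_printoptions(precision=4,suppress=True)
for c in ("scene","top"):
    cv2.imwrite(f"pics/{c}0.png",bot.camera(c))
    K,d,T=cam(c);print(c,K[0,0],-T[:3,:3].T@T[:3,3],T[2,:3])
Z=dict(post_top=.07,collar_mid=.012,mic_body=.13,rack_top=.095)
for t,z in Z.items():
    for c in ("scene","top"):
        for r in bot.spot_point(c,t)[:4]: print(t,c,np.round(r["uv"],1),round(r["confidence"],2),at_z(c,r["uv"],z)[:2])
print(bot.get_obs())
E
```

```text
scene 543.0233872714052 [ 0.9348 -0.3826  0.9245] [-0.3923  0.3012 -0.8691]
top 479.6865418679075 [ 0.3215 -0.0938  1.1082] [ 0.2108  0.0154 -0.9774]
post_top scene [236.6 249.2] 0.82 [ 0.4813 -0.2132]
post_top top [376.8 286.8] 0.66 [ 0.4738 -0.2114]
post_top top [319.1 312.9] 0.38 [ 0.4101 -0.0887]
collar_mid scene [426.8 162. ] 0.66 [0.5242 0.2267]
collar_mid top [187.8 255.6] 0.79 [0.5308 0.2282]
mic_body scene [310.4 133.7] 0.84 [0.3935 0.0226]
mic_body scene [346.2 190.3] 0.75 [ 0.5345 -0.0065]
mic_body scene [405.1 196.6] 0.71 [0.6087 0.0659]
mic_body scene [384.  174.9] 0.69 [0.5508 0.068 ]
mic_body top [259.6 324.4] 0.73 [0.3746 0.0303]
mic_body top [283.1 250.6] 0.6 [ 0.5303 -0.0066]
mic_body top [346.3 205.9] 0.56 [ 0.6352 -0.1342]
mic_body top [269.5 295.5] 0.49 [0.4347 0.0146]
rack_top top [283.8 252.4] 0.91 [ 0.5339 -0.0053]
rack_top top [236.2 306. ] 0.57 [0.4122 0.0876]
{'clock': 0.5, 'joint_pos': array([-1.156 ,  0.2406,  0.0049,  1.3352,  0.    ,  1.5708]), 'joint_vel': array([-0.0003, -0.    , -0.0007,  0.0004, -0.0002,  0.0009]), 'tau': array([  0.0002, -37.1857,  25.2463,   0.0027,   0.    ,  -0.    ]), 'eef_pos': array([ 0.2015, -0.4576,  0.2533]), 'tool_rot': array([ 0.9786,  0.2059, -0.    , -0.    ]), 'ft_force': array([-0.9436,  0.0821, -0.046 ]), 'ft_torque': array([-0.0051,  0.0097,  0.0218]), 'grasp_force': 0.0, 'grip_width': 0.08543377738649925}
```

```bash
ls; python3 -m inch --help 2>&1 | head -20
```

```text
h.py
pics
invalid input: not JSON, or not a number
```

View pics/scene0.png

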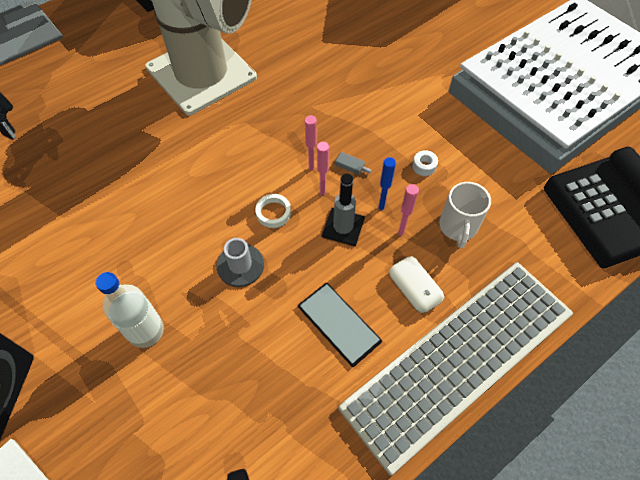

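View pics/top0.png

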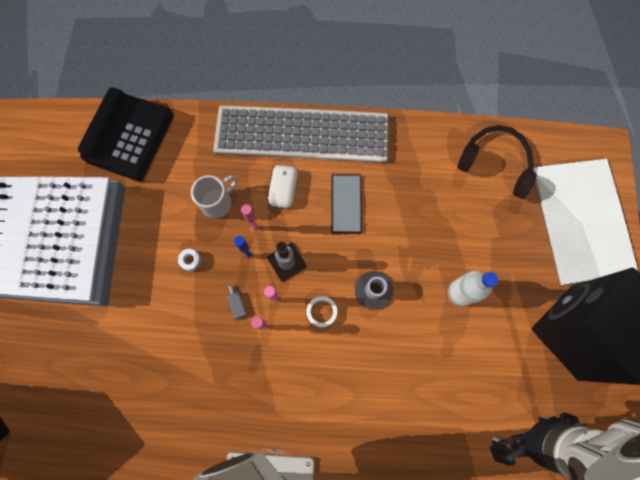

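Collar is the short white-grey ring at scene (426,162) / top (188,260). The larger, thinner ring at scene (273,210) is the tape. The mic is the black bar in the grey holder at scene (346,190) / top (285,250); the pink (310,133), (323,155), (410,200) and blue (388,175) ones are decoys. The post is at scene (237,249) / top (376,287). Next: a confirming crop and silhouette fits.

```bash
cat >> h.py <<'E'
from scipy.optimize import minimize
a=np.linspace(0,2*np.pi,48,endpoint=False)
def render(c,xy,cyls):
    m=np.zeros((480*4,640*4),np.uint8)
    for r,z0,z1 in cyls:
        P=[(xy[0]+r*np.cos(t),xy[1]+r*np.sin(t),z) for z in(z0,z1) for t in a]
        cv2.fillConvexPoly(m,cv2.convexHull(np.round((proj(c,P)+.5)*4).astype(np.int32)),1)
    return m
def fit(c,mask,xy,cyls,hull=False):
    m=mask.astype(np.uint8)
    if hull:
        q=np.argwhere(m)[:,::-1].astype(np.int32); m=cv2.fillConvexPoly(m.copy(),cv2.convexHull(q),1)
    M=cv2.resize(m,None,fx=4,fy=4,interpolation=cv2.INTER_NEAREST)
    f=lambda p:-(lambda R:(R&M).sum()/(R|M).sum())(render(c,p,cyls))
    s=minimize(f,xy,method="Nelder-Mead",options=dict(initial_simplex=np.array([xy,xy+[.008,0],xy+[0,.008]]),xatol=1e-4,fatol=1e-4))
    return s.x,-s.fun
M=dict(collar=[(.025,0,.024)],post=[(.045,0,.008),(.022,0,.07)],mic=[(.011,.095,.165)],tape=[(.035,0,.019)])
def near(c,name,xy,z):
    u=proj(c,[[*xy,z]])[0]
    l=[r for r in bot.silhouettes(c,name) if np.linalg.norm(np.array(r["uv"])-u)<25]
    return l[0] if l else None
E
python3 - <<'E'
from h import *
np.set_printoptions(precision=4,suppress=True)
for n,xy,z in (("collar",(.527,.227),.012),("post",(.477,-.212),.04),("mic",(.534,-.006),.13)):
    for c in("scene","top"):
        bot.camera(c); r=near(c,n,xy,z)
        if r is None: print(n,c,None);continue
        print(n,c,r["uv"],r["mask"].sum(),fit(c,r["mask"],np.array(xy),M[n],n!="mic"and n!="post"))
s=cv2.imread("pics/scene0.png");t=cv2.imread("pics/top0.png")
A=cv2.resize(s[100:280,200:460],None,fx=2.5,fy=2.5,interpolation=2)
B=cv2.resize(t[190:340,160:410],(150*0+650,390-0),interpolation=2)
cv2.imwrite("pics/crop1.png",A)
E
```

```text
collar scene [424.7, 163.8] 536 (array([0.5223, 0.2236]), np.float64(0.9607127047366091))
collar top [184.1, 261.9] 331 (array([0.5215, 0.2245]), np.float64(0.9244168881015649))
post scene [240.8, 264.5] 1652 (array([ 0.4757, -0.2138]), np.float64(0.910067483817656))
post top [374.4, 291.6] 1202 (array([ 0.4763, -0.2116]), np.float64(0.9561947352373209))
mic scene [344.3, 188.1] 382 (array([ 0.5324, -0.0074]), np.float64(0.9103926096997691))
mic top [283.5, 249.9] 134 (array([ 0.5301, -0.0056]), np.float64(0.7899778924097274))
```

View pics/crop1.png

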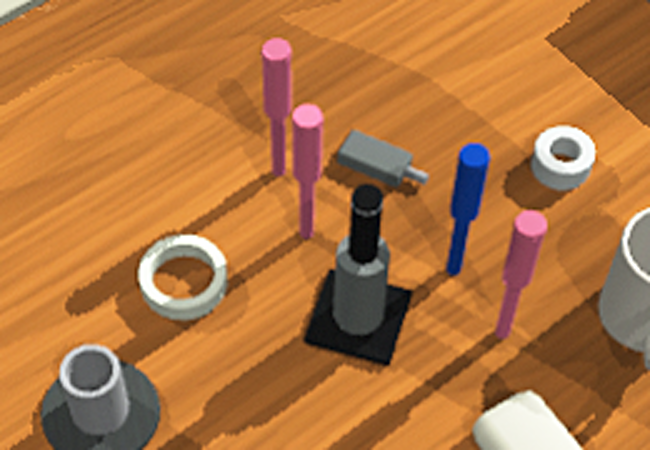

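The crop confirms it: the collar is the thick ring at top right, and the mic is the only black one, standing in the grey holder. I'll head above the collar and set the jaw axis along x.

```bash
python3 -m inch '[0,0,35,0,0,0.1,100, 10,25,55,0,0,0.2,100, 107,227,60,0,0,0.8,100, 107,227,60,0,0,0.8,100, 107,227,60,0,0,0.8,100, 107,227,60,0,0,0.8,100, 107,227,60,0,0,0.8,100, 107,227,60,0,0,0.8,100]' && python3 -m inch '[107,227,0,0,0,0.355,100, 107,227,0,0,0,0.355,100, 107,227,0,0,0,0.355,100, 107,227,0,0,0,0.355,100, 107,227,0,0,0,0.355,100, 107,227,0,0,0,0.355,100, 107,227,0,0,0,0.355,100, 107,227,0,0,0,0.355,100]' && python3 -m inch '[107,227,0,0,0,0,100, 107,227,0,0,0,0,100, 107,227,0,0,0,0,100, 107,227,0,0,0,0,100, 107,227,0,0,0,0,100, 107,227,0,0,0,0,100, 107,227,0,0,0,0,100, 107,227,0,0,0,0,100]'
python3 - <<'E'
from h import *
np.set_printoptions(precision=4,suppress=True)
for n,xy,z in (("collar",(.522,.224),.012),("post",(.476,-.2125),.04),("mic",(.532,-.0065),.13)):
    for c in("scene","top"):
        bot.camera(c); r=near(c,n,xy,z)
        if r is None: print(n,c,None);continue
        print(n,c,r["mask"].sum(),fit(c,r["mask"],np.array(xy),M[n],n=="collar"))
for n,z in(("mug",.046),("adapter",.008),("bottle",.1)):
  for c in("scene","top"):
    for r in bot.silhouettes(c,n)[:1]: print(n,c,at_z(c,r["uv"],z))
o=bot.get_obs(); print(o["eef_pos"],o["tool_rot"],o["joint_pos"],o["clock"])
E
```

```text
clock: 1.77
eef_pos: [0.3094, -0.2269, 0.3138]
tool_rot: [0.819, 0.574, 0.001, -0.0]
ft_force: [-0.2, 1.0, -0.1]
grip_width: 0.0855
grasp_force: 0.0
clock: 2.43
eef_pos: [0.4159, -0.0015, 0.3131]
tool_rot: [0.705, 0.709, -0.0, -0.0]
ft_force: [-0.8, -0.9, 0.9]
grip_width: 0.0855
grasp_force: 0.0
clock: 3.1
eef_pos: [0.5231, 0.2233, 0.3116]
tool_rot: [0.707, 0.707, -0.001, -0.0]
ft_force: [-0.8, -0.7, -0.5]
grip_width: 0.0858
grasp_force: 0.0
collar scene 499 (array([0.5227, 0.2233]), np.float64(0.9433707865168539))
collar top 318 (array([0.5212, 0.2244]), np.float64(0.924676868221661))
post scene 1729 (array([ 0.4779, -0.2145]), np.float64(0.9479699351340221))
post top 1143 (array([ 0.4763, -0.2125]), np.float64(0.9489790616719489))
mic scene 422 (array([ 0.532 , -0.0063]), np.float64(0.9233592717662604))
mic top 135 (array([ 0.5332, -0.0042]), np.float64(0.7878787878787878))
mug scene [0.6695 0.1814 0.046 ]
mug top [0.6659 0.1863 0.046 ]
adapter scene [0.4222 0.0991 0.008 ]
adapter top [0.4207 0.1062 0.008 ]
bottle scene [ 0.482  -0.4187  0.1   ]
bottle top [ 0.4843 -0.4164  0.1   ]
[0.5225 0.2235 0.3132] [ 0.7074  0.7068 -0.0001 -0.    ] [0.4042 0.3667 0.3333 1.5375 0.     1.9758] 4.0
```

```bash
python3 -m inch '[0,0.5,-200,0,0,0,100, 0,0.5,-200,0,0,0,100, 0,0.5,-200,0,0,0,100, 0,0.5,-200,0,0,0,100, 0,0.5,-200,0,0,0,100, 0,0.5,-240,0,0,0,100, 0,0.5,-262,0,0,0,100, 0,0.5,-262,0,0,0,100]' && python3 -m inch '[0,0,-10,0,0,0,100, 0,0,-18,0,0,0,100, 0,0,-25,0,0,0,100, 0,0,-25,0,0,0,100, 0,0,-25,0,0,0,30, 0,0,-25,0,0,0,30, 0,0,-25,0,0,0,30, 0,0,-25,0,0,0,30]' && python3 -m inch '[0,0,0,0,0,0,30, 0,0,0,0,0,0,30, 0,0,0,0,0,0,30,0,0,0,0,0,0,30]'
```

```text
clock: 4.67
eef_pos: [0.518, 0.2221, 0.0454]
tool_rot: [0.707, 0.707, -0.006, -0.002]
ft_force: [-0.6, -0.3, 0.3]
grip_width: 0.0858
grasp_force: 0.0
clock: 5.33
eef_pos: [0.5236, 0.2244, 0.0278]
tool_rot: [0.707, 0.707, 0.001, 0.001]
ft_force: [0.2, -0.4, -0.8]
grip_width: 0.0475
grasp_force: 61.7
clock: 5.67
eef_pos: [0.5235, 0.2243, 0.0277]
tool_rot: [0.707, 0.707, 0.001, 0.0]
ft_force: [-0.7, 0.3, 6.4]
grip_width: 0.0474
grasp_force: 62.5
```

Grip width reads 47.5 mm rather than 50, so I'll lift a little and look.

```bash
python3 -m inch '[0,0,15,0,0,0,30, 0,0,40,0,0,0,30, 0,0,75,0,0,0,30, 0,0,75,0,0,0,30, 0,0,75,0,0,0,30]'
python3 - <<'E'
from h import *
i=bot.camera("scene");j=bot.camera("top")
o=bot.get_obs()["eef_pos"]
u=proj("scene",[o])[0].astype(int);v=proj("top",[o])[0].astype(int);print(o,u,v)
f=lambda i,u:cv2.resize(i[max(u[1]-50,0):u[1]+50,u[0]-65:u[0]+65],(400,308),interpolation=2)
cv2.imwrite("pics/held1.png",np.hstack([f(i,u),f(j,v)]))
E
```

```text
clock: 6.08
eef_pos: [0.5242, 0.2246, 0.1037]
tool_rot: [0.707, 0.707, 0.003, 0.001]
ft_force: [-0.1, -0.3, -0.7]
grip_width: 0.0473
grasp_force: 62.1
[0.52184076 0.22359438 0.10059469] [432 133] [178 251]
```

View pics/held1.png

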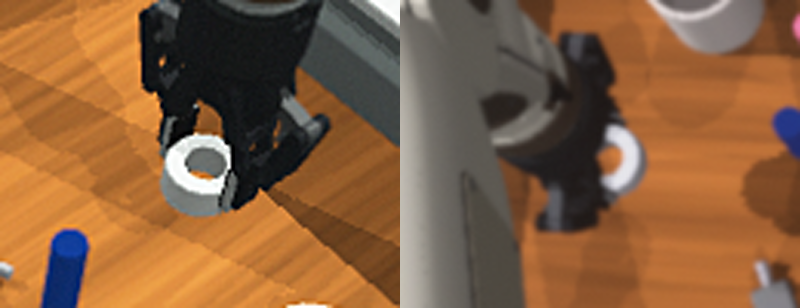

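Collar is held level between the pads (scene crop centre about (200,172)), so the width reading is just the pads. Carrying it high over to the post.

```bash
python3 -m inch '[0,0,40,0,0,0,30, 0,0,80,0,0,0,30, 0,0,120,0,0,0,30, 0,0,155,0,0,0,30, 0,-30,155,0,0,0,30, -6,-66,155,0,0,0,30, -10,-104,155,0,0,0,30, -14,-140,155,0,0,0,30]' && python3 -m inch '[-4,-38,0,0,0,0,30, -8,-76,0,0,0,0,30, -12,-114,0,0,0,0,30, -16,-152,0,0,0,0,30, -20,-190,0,0,0,0,30, -24,-225,0,0,0,0,30, -29,-260,0,0,0,0,30, -31,-280,0,0,0,0,30]' && python3 -m inch '[0,-10,-20,0,0,0,30, 0,-17,-50,0,0,0,30, 0,-17,-85,0,0,0,30, 0,-17,-115,0,0,0,30, 0,-17,-115,0,0,0,30, 0,-17,-115,0,0,0,30, 0,-17,-115,0,0,0,30]'
python3 - <<'E'
from h import *
np.set_printoptions(precision=4,suppress=True)
o=bot.get_obs()["eef_pos"];print(o,bot.get_obs()["tool_rot"])
zb=o[2]-.028
for c in("scene","top"):
    i=bot.camera(c);cv2.imwrite(f"pics/hov_{c}.png",i)
    for n in("collar_mid","post_top"):
        for r in bot.spot_point(c,n)[:2]: print(c,n,r["uv"],round(r["confidence"],2),at_z(c,r["uv"],zb+.012 if n[0]=="c" else .07))
    r=near(c,"post",(.477,-.213),.04)
    if r: print(c,"post",fit(c,r["mask"],np.array([.477,-.213]),M["post"]))
    r=near(c,"collar",o[:2],zb+.012)
    if r: print(c,"collar",r["mask"].sum(),fit(c,r["mask"],o[:2],[(.025,zb,zb+.024)],True))
f=lambda n:cv2.resize((lambda i,u:i[u[1]-50:u[1]+50,u[0]-65:u[0]+65])(cv2.imread(f"pics/hov_{n}.png"),proj(n,[[.477,-.213,.08]])[0].astype(int)),(400,308),interpolation=2)
cv2.imwrite("pics/hov.png",np.hstack([f("scene"),f("top")]))
E
```

```text
clock: 6.85
eef_pos: [0.5071, 0.0825, 0.2543]
tool_rot: [0.707, 0.707, -0.002, -0.001]
ft_force: [0.8, -0.9, -1.2]
grip_width: 0.0475
grasp_force: 62.5
clock: 7.52
eef_pos: [0.4757, -0.1991, 0.2541]
tool_rot: [0.709, 0.706, -0.001, -0.002]
ft_force: [0.1, -0.3, 0.1]
grip_width: 0.0475
grasp_force: 62.5
clock: 8.1
eef_pos: [0.4779, -0.2132, 0.1419]
tool_rot: [0.707, 0.707, 0.0, 0.0]
ft_force: [-0.0, -0.3, -0.5]
grip_width: 0.0469
grasp_force: 62.4
[ 0.4779 -0.2132  0.1419] [0.7074 0.7068 0.     0.    ]
scene collar_mid [230.8, 231.2] 0.71 [ 0.4759 -0.2125  0.1259]
scene post_top [234.3, 246.2] 0.85 [ 0.4737 -0.213   0.07  ]
scene post_top [346.9, 166.9] 0.54 [0.4626 0.0581 0.07  ]
scene post (array([ 0.4767, -0.2128]), np.float64(0.8245765046136896))
scene collar 288 (array([ 0.4765, -0.2192]), np.float64(0.38350327195251865))
top collar_mid [344.1, 202.5] 0.23 [ 0.6438 -0.1293  0.1259]
```

View pics/hov.png

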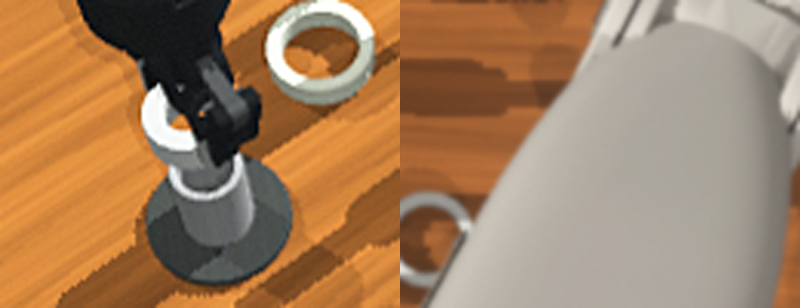

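Collar is level above the rim and roughly coaxial with the post in the scene view; the top view is blocked by the forearm. Lowering, with a −1 mm correction in x.

```bash
python3 -m inch '[-1,0,-15,0,0,0,30, -1,0,-28,0,0,0,30, -1,0,-36,0,0,0,30, -1,0,-40,0,0,0,30, -1,0,-41,0,0,0,30, -1,0,-41,0,0,0,30, -1,0,-41,0,0,0,30]' && python3 -m inch '[0,0,-1,0,0,0,30, 0,0,-1,0,0,0,30,0,0,-1,0,0,0,30]' && python3 -m inch '[0,0,-1,0,0,0,30, 0,0,-1,0,0,0,30,0,0,-1,0,0,0,30]'
```

```text
clock: 9.18
eef_pos: [0.4769, -0.2133, 0.1008]
tool_rot: [0.707, 0.707, 0.0, 0.0]
ft_force: [-0.0, -1.1, -0.4]
grip_width: 0.0474
grasp_force: 62.5
clock: 9.43
eef_pos: [0.4767, -0.2132, 0.0997]
tool_rot: [0.707, 0.707, 0.0, 0.0]
ft_force: [-0.2, 0.3, -0.4]
grip_width: 0.0471
grasp_force: 62.5
clock: 9.68
eef_pos: [0.4764, -0.2131, 0.0983]
tool_rot: [0.707, 0.707, -0.0, -0.0]
ft_force: [0.5, -0.2, -0.7]
grip_width: 0.0473
grasp_force: 62.5
```

```bash
python3 -m inch '[0,0,-1,0,0,0,30, 0,0,-1,0,0,0,30,0,0,-1,0,0,0,30]' && python3 -m inch '[0,0,-0.5,0,0,0,30, 0,0,-0.5,0,0,0,30,0,0,-0.5,0,0,0,30]'
```

```text
clock: 9.93
eef_pos: [0.4766, -0.2132, 0.0977]
tool_rot: [0.707, 0.707, 0.0, 0.0]
ft_force: [-1.1, 0.3, 3.1]
grip_width: 0.0473
grasp_force: 62.8
clock: 10.18
eef_pos: [0.4766, -0.2132, 0.0977]
tool_rot: [0.707, 0.707, 0.0, 0.0]
ft_force: [-2.7, 0.6, 5.9]
grip_width: 0.0472
grasp_force: 63.3
```

Contact at about 6 N with z as expected. Release, rise and go above the microphone.

```bash
python3 -m inch '[0,0,0,0,0,0,70, 0,0,0,0,0,0,80, 0,0,0,0,0,0,80, 0,0,0,0,0,0,80, 0,0,0,0,0,0,80, 0,0,5,0,0,0,80, 0,0,20,0,0,0,80, 0,0,50,0,0,0,80]' && python3 -m inch '[0,0,41,0,0,0,60, 0,0,82,0,0,0,60, 0,0,122,0,0,0,60, 11,40,122,0,0,0,60, 22,80,122,0,0,0,60, 33,120,122,0,0,0,60, 44,160,122,0,0,0,60, 55,200,122,0,0,0,60]' && python3 -m inch '[0,7,0,0,0,0,60, 0,7,0,0,0,0,60, 0,7,0,0,0,0,60]'
python3 - <<'E'
from h import *
np.set_printoptions(precision=4,suppress=True)
o=bot.get_obs()["eef_pos"];print(o,bot.get_obs()["tool_rot"])
P=np.array([.4766,-.213]);cy=[(.025,.07,.094)]
for c in("scene","top"):
    i=bot.camera(c);cv2.imwrite(f"pics/p_{c}.png",i)
    r=near(c,"collar",P,.082)
    if r: print(c,"collar",r["mask"].sum(),fit(c,r["mask"],P,cy,True))
    r=near(c,"post",P,.04)
    if r: print(c,"post",r["mask"].sum(),fit(c,r["mask"],P,[(.045,0,.008),(.022,0,.07)]))
    for n,z in(("mic_body",.13),("rack_top",.095)):
        for r in bot.spot_point(c,n)[:5]:
            q=at_z(c,r["uv"],z)
            if np.hypot(*(q[:2]-[.532,-.006]))<.02: print(c,n,q)
    r=near(c,"mic",(.532,-.006),.13)
    if r: print(c,"mic",r["mask"].sum(),fit(c,r["mask"],np.array([.532,-.006]),M["mic"]))
f=lambda n:cv2.resize((lambda i,u:i[u[1]-50:u[1]+50,u[0]-65:u[0]+65])(cv2.imread(f"pics/p_{n}.png"),proj(n,[[.477,-.213,.08]])[0].astype(int)),(400,308),interpolation=2)
cv2.imwrite("pics/p.png",np.hstack([f("scene"),f("top")]))
E
```

```text
clock: 10.85
eef_pos: [0.474, -0.212, 0.1442]
tool_rot: [0.707, 0.707, -0.001, -0.004]
ft_force: [0.6, -1.4, -0.1]
grip_width: 0.0681
grasp_force: 0.0
clock: 11.52
eef_pos: [0.5317, -0.0114, 0.2695]
tool_rot: [0.708, 0.707, 0.0, 0.0]
ft_force: [1.0, -0.4, -0.5]
grip_width: 0.0513
grasp_force: 0.0
clock: 11.77
eef_pos: [0.5313, -0.006, 0.2689]
tool_rot: [0.707, 0.707, -0.0, 0.0]
ft_force: [-0.3, -0.2, 0.5]
grip_width: 0.0515
grasp_force: 0.0
[ 0.5313 -0.006   0.2689] [ 0.7069  0.7073 -0.0004  0.0001]
scene collar 647 (array([ 0.4779, -0.2168]), np.float64(0.9269695227142035))
scene post 1296 (array([ 0.4784, -0.2149]), np.float64(0.7121123664961022))
scene mic_body [ 0.53   -0.0029  0.13  ]
scene rack_top [ 0.5329 -0.0102  0.095 ]
scene mic 381 (array([ 0.5319, -0.0065]), np.float64(0.9453260015710919))
top post 732 (array([ 0.4763, -0.2121]), np.float64(0.6031885708369998))
top mic_body [ 0.5335 -0.0026  0.13  ]
top rack_top [ 0.5337 -0.0073  0.095 ]
top mic 45 (array([ 0.5335, -0.0102]), np.float64(0.2644142489900845))
```

View pics/p.png

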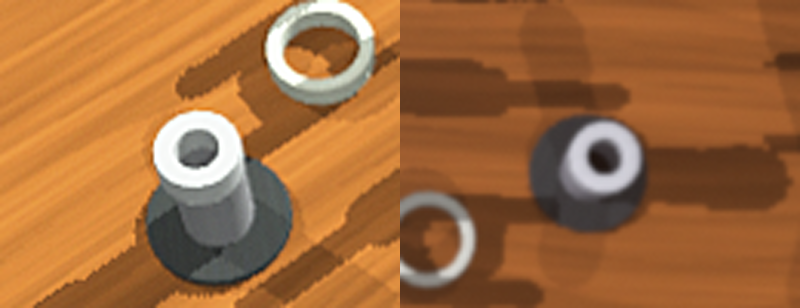

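The collar sits flat on the rim, at scene crop (198,150) and top crop (606,158). I'll measure its centre by segmenting the bright top face.

```bash
cat > m.py <<'E'
from h import *
def ring(P,z,r):return [(P[0]+r*np.cos(t),P[1]+r*np.sin(t),z) for t in a]
def poly(c,p,z,r): return np.round((proj(c,ring(p,z,r))+.5)*8).astype(np.int32)
def collar_top(c,img,P,z=.094,th=None):
    g=cv2.cvtColor(img,cv2.COLOR_BGR2GRAY);sat=img.max(2).astype(int)-img.min(2)
    u=proj(c,[[*P,z]])[0];x0,y0=(u-25).astype(int)
    w=cv2.resize(g[y0:y0+50,x0:x0+50].astype(np.float32),None,fx=8,fy=8,interpolation=cv2.INTER_LINEAR)
    ys=np.array([x0,y0])*8
    def f(p):
        m=np.zeros(w.shape,np.uint8);cv2.fillPoly(m,[poly(c,p,z,.025)-ys],1);cv2.fillPoly(m,[poly(c,p,z,.013)-ys],0)
        o=cv2.dilate(m,np.ones((17,17)))-m
        return -(w[m>0].mean()-w[o>0].mean())
    best=min(((f(np.array(P)+[i,j]),i,j) for i in np.arange(-.008,.0081,.001) for j in np.arange(-.008,.0081,.001)))
    p=np.array(P)+best[1:]
    s=minimize(f,p,method="Nelder-Mead",options=dict(initial_simplex=np.array([p,p+[.001,0],p+[0,.001]])));return s.x,-s.fun
if __name__=="__main__":
    for c in("scene","top"):
        i=cv2.imread(f"pics/p_{c}.png");print(c,collar_top(c,i,(.4766,-.213)))
        # post foot: dark, low-saturation hull
        sat=(i.max(2).astype(int)-i.min(2));u=proj(c,[[.4766,-.213,.03]])[0]
        m=(sat<40).astype(np.uint8);n,l=cv2.connectedComponents(m);k=l[int(u[1]),int(u[0])];m=l==k
        print(m.sum(),fit(c,m,np.array([.4766,-.213]),[(.045,0,.008),(.022,.0,.07),(.025,.07,.094)]))
E
python3 m.py
```

```text
scene (array([ 0.47740258, -0.21513179]), np.float64(90.46087646484375))
1989 (array([ 0.47644131, -0.21413764]), np.float64(0.9517956712033095))
top (array([ 0.47532021, -0.21319238]), np.float64(78.77570343017578))
1155 (array([ 0.47622055, -0.21207143]), np.float64(0.953624540131613))
```

Collar is at about (0.4765, −0.214), within about 1 mm of the post axis by both cameras. Now grasping the microphone.

```bash
python3 -m inch '[0,0,-35,0,0,0,60, 0,0,-70,0,0,0,60, 0,0,-100,0,0,0,60, 0,0,-120,0,0,0,60, 0,0,-131,0,0,0,60, 0,0,-131,0,0,0,60, 0,0,-131,0,0,0,60, 0,0,-131,0,0,0,60]' && python3 -m inch '[0,0,0,0,0,0,5, 0,0,0,0,0,0,5, 0,0,0,0,0,0,5, 0,0,0,0,0,0,5, 0,0,0,0,0,0,5, 0,0,0,0,0,0,5, 0,0,0,0,0,0,5, 0,0,0,0,0,0,5]'
```

```text
clock: 13.03
eef_pos: [0.5324, -0.0061, 0.1389]
tool_rot: [0.707, 0.707, 0.001, 0.001]
ft_force: [-0.3, -0.1, -0.1]
grip_width: 0.0513
grasp_force: 0.0
clock: 13.7
eef_pos: [0.5324, -0.0061, 0.1392]
tool_rot: [0.707, 0.707, 0.001, 0.001]
ft_force: [-1.1, -0.4, 5.4]
grip_width: 0.0207
grasp_force: 58.4
```

```bash
python3 -m inch '[0,0,8,0,0,0,5, 0,0,20,0,0,0,5, 0,0,38,0,0,0,5, 0,0,58,0,0,0,5, 0,0,80,0,0,0,5, 0,0,102,0,0,0,5, 0,0,122,0,0,0,5, 0,0,122,0,0,0,5]'
python3 - <<'E'
from h import *
for c in("scene","top"): cv2.imwrite(f"pics/l_{c}.png",bot.camera(c))
f=lambda n:cv2.resize((lambda i,u:i[u[1]-60:u[1]+60,u[0]-78:u[0]+78])(cv2.imread(f"pics/l_{n}.png"),proj(n,[[.532,-.006,.19]])[0].astype(int)),(400,308),interpolation=2)
cv2.imwrite("pics/l.png",np.hstack([f("scene"),f("top")]))
for c in("scene","top"):
    r=near(c,"mic",(.532,-.006),.2)
    if r: print(c,r["uv"],r["mask"].sum())
    print([(x["uv"],x["confidence"]) for x in bot.spot_point(c,"mic_tip")],proj(c,[[.5324,-.006,.137]]))
print(bot.get_obs())
E
```

```text
clock: 14.37
eef_pos: [0.5334, -0.0061, 0.2644]
tool_rot: [0.707, 0.707, 0.003, 0.003]
ft_force: [0.7, 0.0, 0.4]
grip_width: 0.0207
grasp_force: 58.8
scene [323.5, 163.2] 533
[([400.8, 234.7], 0.89), ([323.0, 195.6], 0.83), ([310.4, 166.8], 0.83), ([351.1, 187.2], 0.68), ([384.4, 207.4], 0.6)] [[345.81443369 187.09483067]]
[] [[282.62303556 248.86339081]]
{'clock': 14.6667, 'joint_pos': array([-1.14915791e-02,  3.02268687e-01,  1.00342419e-01,  1.37235372e+00,
       -6.48079664e-06,  1.56038688e+00]), 'joint_vel': array([-1.89116504e-03,  1.11401953e-03,  6.47887559e-03,  2.52201997e-03,
        2.56928184e-04, -5.11937979e-07]), 'tau': array([ 4.00576118e-05, -4.13206244e+01,  2.60673147e+01,  1.57504273e-02,
        2.15429905e-04,  7.77387925e-06]), 'eef_pos': array([ 0.53053162, -0.00609874,  0.25807738]), 'tool_rot': array([ 0.70748819,  0.70672302, -0.00122042, -0.00124281]), 'ft_force': array([-0.10138488, -0.29791455, -1.17279655]), 'ft_torque': array([ 0.01727326,  0.03901479, -0.01258071]), 'grasp_force': 58.78488600254059, 'grip_width': 0.0208493091260154}
```

View pics/l.png

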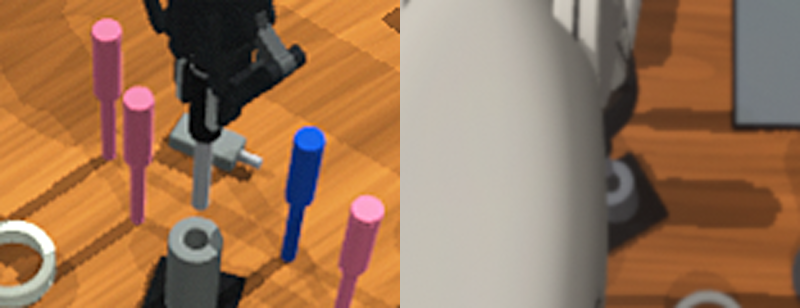

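The mic hangs upright (tip at scene crop (200,208)), clear of the holder. Moving above the collar.

```bash
python3 -m inch '[-4,-14,0,0,0,0,5, -11,-42,0,0,0,0,5, -19,-74,0,0,0,0,5, -28,-106,0,0,0,0,5, -36,-138,0,0,0,0,5, -44,-168,0,0,0,0,5, -50,-190,0,0,0,0,5, -53,-202,0,0,0,0,5]' && python3 -m inch '[-1,-4,0,0,0,0,5, -1.5,-6,0,0,0,0,5, -1.5,-6,0,0,0,0,5, -1.5,-6,0,0,0,0,5, -1.5,-6,0,0,0,0,5, -1.5,-6,0,0,0,0,5]'
python3 - <<'E'
from h import *
from m import *
np.set_printoptions(precision=4,suppress=True)
o=bot.get_obs();print(o["eef_pos"],o["tool_rot"],o["clock"])
z=o["eef_pos"][2]-.124
for c in("scene","top"):
    i=bot.camera(c);cv2.imwrite(f"pics/q_{c}.png",i)
    for n,zz in(("mic_tip",z),("collar_mid",.082)):
        for r in bot.spot_point(c,n):
            p=at_z(c,r["uv"],zz)
            if np.hypot(*(p[:2]-[.4765,-.214]))<.03: print(c,n,r["uv"],p)
    print(c,collar_top(c,i,(.4766,-.213)),proj(c,[[*o["eef_pos"][:2],z]]))
i=cv2.imread("pics/q_scene.png");u=proj("scene",[[.4765,-.214,.12]])[0].astype(int);print(u)
cv2.imwrite("pics/q.png",cv2.resize(i[u[1]-50:u[1]+50,u[0]-50:u[0]+50],(600,600),interpolation=2))
E
```

```text
clock: 15.33
eef_pos: [0.4771, -0.2103, 0.2586]
tool_rot: [0.709, 0.706, -0.001, -0.001]
ft_force: [0.3, 0.4, -1.2]
grip_width: 0.0208
grasp_force: 58.8
clock: 15.83
eef_pos: [0.4774, -0.213, 0.2598]
tool_rot: [0.707, 0.707, 0.0, -0.0]
ft_force: [0.1, -0.4, -0.8]
grip_width: 0.0209
grasp_force: 58.8
[ 0.4774 -0.213   0.2598] [ 0.7068  0.7074  0.0001 -0.    ] 15.8333
scene mic_tip [233.1, 227.2] [ 0.4775 -0.2073  0.1358]
scene collar_mid [235.6, 244.0] [ 0.4779 -0.2111  0.082 ]
scene (array([ 0.4774, -0.2152]), np.float64(91.00634765625)) [[230.1886 228.9685]]
top (array([ 0.4843, -0.1841]), np.float64(6.3936614990234375)) [[381.4523 280.6307]]
[230 233]
```

View pics/q.png

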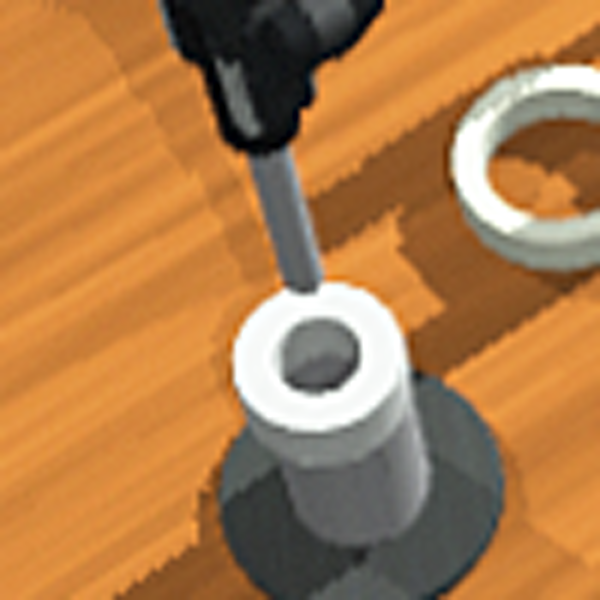

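Run:
```python
from h import *
i=cv2.imread("pics/q_scene.png").astype(int)
sat=i.max(2)-i.min(2)
for row in range(211,230,2):
    xs=np.arange(218,242);w=np.clip(1-sat[row,218:242]/90,0,1); w[np.abs(xs-(224.5+(row-208)*.27))>6]=0
    L=np.array([proj("scene",[[.4774,-.213,z]])[0] for z in np.linspace(.13,.22,40)])
    print(row,round((xs*w).sum()/w.sum(),2),round(w.sum(),1),round(np.interp(row,L[::-1,1][np.argsort(L[::-1,1])],L[::-1,0][np.argsort(L[::-1,1])]),2))
print(proj("scene",[[.4774,-.213,.136],[.4774,-.213,.216],[.4784,-.213,.136],[.4774,-.212,.136]]))
print(sat[226:234,226:237])
```

```text
211 224.99 6.5 225.17
213 225.82 7.0 225.73
215 226.18 6.6 226.29
217 227.01 7.0 226.86
219 227.41 7.0 227.42
221 228.11 6.8 227.98
223 228.64 6.6 228.54
225 229.01 6.4 229.1
227 229.51 6.6 229.67
229 230.12 6.4 230.23
[[230.20135812 228.90968583]
 [222.86344475 202.80278351]
 [230.5316233  229.31213249]
 [230.69844095 228.59351516]]
[[ 18  15   6   3   3   8  17  82 163 172 169]
 [ 48   8   7   2   3   4  16  41 151 171 167]
 [ 90   5   8   4   3   3  11   7 143 176 171]
 [142  24  10   3   1   4   8   1 158 194 188]
 [188  77   2   3   3   3   4   7  19  15  12]
 [118  17   3   5   0   2   7   5   0   4   5]
 [  4   0   5   6   7   6   4   2   3   3   4]
 [  4   3   2   1   0   0   1   2   2   3   3]]
```

The stem lies on the projected vertical at the TCP within 0.2 px, so it is upright. Shifting (−0.5, −1) mm and descending slowly.

```bash
python3 -m inch '[-0.5,-1,-4,0,0,0,5, -0.5,-1,-9,0,0,0,5, -0.5,-1,-14,0,0,0,5, -0.5,-1,-19,0,0,0,5, -0.5,-1,-24,0,0,0,5, -0.5,-1,-28,0,0,0,5, -0.5,-1,-30,0,0,0,5, -0.5,-1,-30,0,0,0,5]'
python3 - <<'E'
from h import *
from m import *
np.set_printoptions(precision=4,suppress=True)
o=bot.get_obs();print(o["eef_pos"],o["tool_rot"])
i=bot.camera("scene");cv2.imwrite("pics/r.png",i)
u=proj("scene",[[.4765,-.214,.11]])[0].astype(int)
c=cv2.resize(i[u[1]-30:u[1]+30,u[0]-30:u[0]+30],(600,600),interpolation=2)
t=lambda P:tuple(int(v) for v in ((P-(u-30)+.5)*10))
for p in proj("scene",[[o["eef_pos"][0],o["eef_pos"][1],z] for z in(.094,)]): cv2.circle(c,t(p),4,(0,0,255),-1)
cv2.imwrite("pics/r1.png",c)
E
```

```text
clock: 16.8
eef_pos: [0.4761, -0.215, 0.229]
tool_rot: [0.707, 0.707, -0.0, -0.001]
ft_force: [0.3, 1.0, -1.6]
grip_width: 0.0208
grasp_force: 58.8
[ 0.4761 -0.215   0.229 ] [ 0.7075  0.7067 -0.0002 -0.0007]
```

View pics/r1.png

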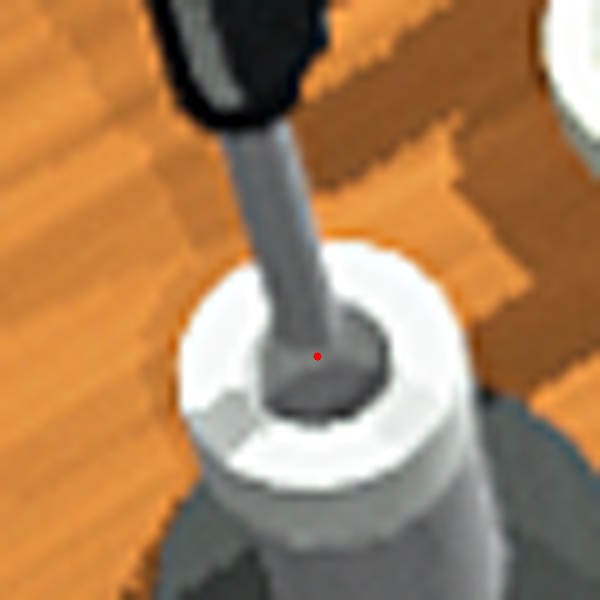

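The tip is over the hole: axis mark at (317,356), hole centre about (327,365). Correcting by (+1.5, +0.3) mm, then lowering slowly.

```bash
python3 -m inch '[1.5,0.3,0,0,0,0,5, 1.5,0.3,-1,0,0,0,5, 1.5,0.3,-3,0,0,0,5, 1.5,0.3,-6,0,0,0,5, 1.5,0.3,-9,0,0,0,5, 1.5,0.3,-12,0,0,0,5, 1.5,0.3,-15,0,0,0,5, 1.5,0.3,-17,0,0,0,5]'
python3 - <<'E'
from h import *
np.set_printoptions(precision=4,suppress=True)
o=bot.get_obs();print(o["eef_pos"],o["tool_rot"])
i=bot.camera("scene")
u=proj("scene",[[.4765,-.214,.11]])[0].astype(int)
c=cv2.resize(i[u[1]-30:u[1]+30,u[0]-30:u[0]+30],(600,600),interpolation=2)
t=lambda P:tuple(int(v) for v in ((P-(u-30)+.5)*10))
for p in proj("scene",[[o["eef_pos"][0],o["eef_pos"][1],z] for z in(.094,)]): cv2.circle(c,t(p),4,(0,0,255),-1)
cv2.imwrite("pics/r2.png",c)
E
```

```text
clock: 17.52
eef_pos: [0.4778, -0.2147, 0.2122]
tool_rot: [0.707, 0.707, -0.0, -0.0]
ft_force: [-0.5, -0.0, -1.0]
grip_width: 0.0207
grasp_force: 58.8
[ 0.4778 -0.2147  0.2122] [ 0.7075  0.7067 -0.0001 -0.0003]
```

View pics/r2.png

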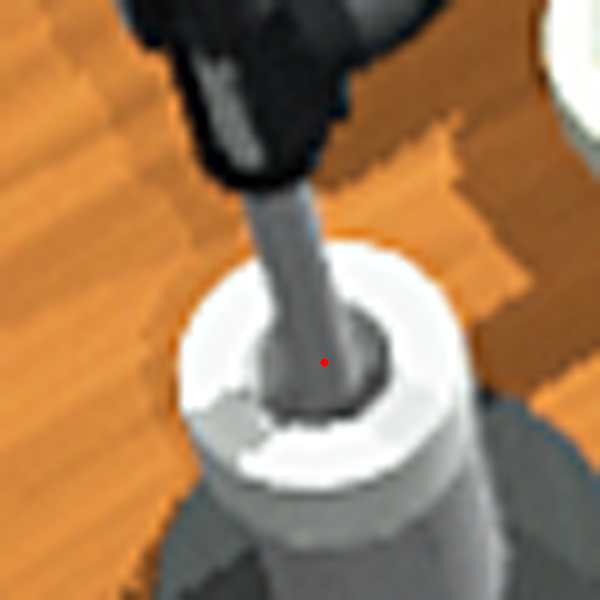

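The stem is entering the hole, centred: axis (324,362) against hole centre (326,364). Down the remaining 34 mm.

```bash
python3 -m inch '[0,0,-1,0,0,0,5, 0,0,-4,0,0,0,5, 0,0,-7,0,0,0,5, 0,0,-10,0,0,0,5, 0,0,-13,0,0,0,5, 0,0,-16,0,0,0,5, 0,0,-19,0,0,0,5, 0,0,-21,0,0,0,5]' && python3 -m inch '[0,0,-2,0,0,0,5, 0,0,-5,0,0,0,5, 0,0,-8,0,0,0,5, 0,0,-11,0,0,0,5, 0,0,-13,0,0,0,5, 0,0,-13,0,0,0,5, 0,0,-13,0,0,0,5, 0,0,-13,0,0,0,5]'
python3 - <<'E'
from h import *
np.set_printoptions(precision=4,suppress=True)
bot.camera("scene");o=bot.get_obs();print(o["eef_pos"],o["tool_rot"],o["ft_force"])
i=bot.camera("scene")
u=proj("scene",[[.4765,-.214,.11]])[0].astype(int)
c=cv2.resize(i[u[1]-30:u[1]+30,u[0]-30:u[0]+30],(600,600),interpolation=2)
cv2.imwrite("pics/r3.png",c)
E
```

```text
clock: 18.23
eef_pos: [0.4778, -0.2147, 0.1913]
tool_rot: [0.707, 0.707, -0.0, -0.0]
ft_force: [0.3, -0.4, -1.1]
grip_width: 0.0209
grasp_force: 58.8
clock: 18.9
eef_pos: [0.4781, -0.2149, 0.1789]
tool_rot: [0.707, 0.707, 0.0, 0.0]
ft_force: [0.1, -0.1, -0.9]
grip_width: 0.0206
grasp_force: 58.8
[ 0.4781 -0.2149  0.179 ] [0.7075 0.7067 0.0001 0.0002] [-0.4442 -0.49   -0.8218]
```

View pics/r3.png

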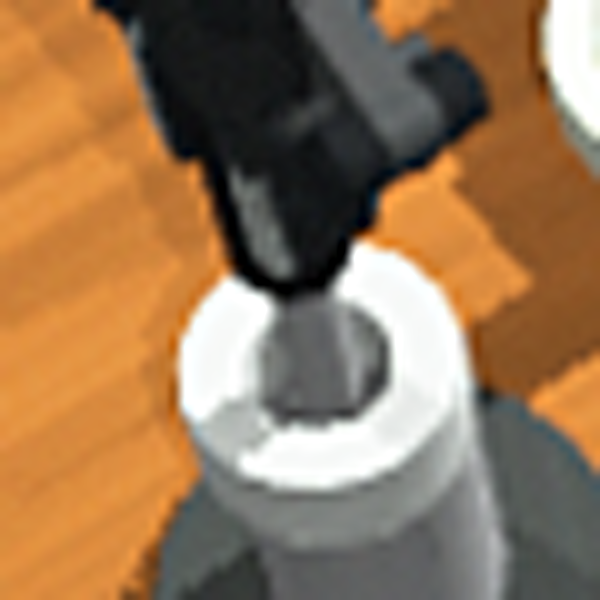

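The stem stands through the hole, clear of the wall. There is no contact force, and the tip is about 39–40 mm below the collar's top. Handing in.

```bash
python3 -m inch '[0,0,-0.5,0,0,0,5, 0,0,-0.5,0,0,0,5, 0,0,-0.5,0,0,0,5, 0,0,-0.5,0,0,0,5]' && python3 -c "from workcell import bot; print(bot.job_done())"
```

```text
clock: 19.33
eef_pos: [0.478, -0.2148, 0.1783]
tool_rot: [0.707, 0.707, 0.0, 0.0]
ft_force: [-0.3, 0.1, -1.5]
grip_width: 0.0205
grasp_force: 58.8
the job is handed in; nothing more can be done
None
```

The job is handed in at 19.3 s: the collar sits flat on the post, about 1 mm from its axis, and the microphone is held still and upright, centred in the hole to about 1 mm, with its tip about 40 mm below the collar's top and no contact felt.

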